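# Free the clamp's safety catch and unload the finished sign

### The job

The toggle clamp has sprung back and its red handle now hangs on the yellow safety catch, which is pinched: push the handle fully home (upright) first, then press the catch's thumb paddle down, with a light hand and no forcing, until it bottoms and stays down, and only then swing the handle all the way back to lift the clamp arm off the work. Take the finished green arrow sign out of the jig and lay it flat in the blue tray beside the jig, arrow up, without dropping it in. Leave the clamp open with its catch free, and do not knock or shift the mug, tape roll, pliers or glass jar.

Things in the scene. Friction and masses are not known exactly. Their poses are not given: they have to be found in the camera images.
- jig: Clamping jig, fixed: plywood base 270 x 130 mm, top 18 mm above the table, four 10 mm corner blocks round the sign, steel toggle clamp. Origin on the table. Own x: level, from sign to clamp; y left of that; z up. In its frame: nest (-0.088, 0, 0.018); pivots, all with axis y: handle (0.052, 0, 0.062), catch (0.010, 0.030, 0.113), clamp arm (0.012, 0, 0.054). Clamp is 60 mm wide, bar the paddle.
- handle (a joint): Red handle, rad: 0 = home (upright, hard stop), grows as it swings back towards jig +x; hard stop 1.36 = open, nearly level, with the 95 mm clamp arm upright. Starts at 0.23 to 0.255, its cross pin trapped in the catch's J-hook, which lets go only below 0.05. Blocked near 0.26 while the catch is engaged. Slight dead centre near 0.06; stays where left; 4 to 10 N at the grip move it.
- handle_grip (a point): Middle of the red grip, 110 mm from the handle pivot (172 mm above the table when home). Round, 21 mm across, grip from 72 to 128 mm from the pivot, end at 137 mm. Own z: out along the handle; own y: pivot axis. Can be pinched from above across jig y; it turns between the fingers and lags them by 0.1 to 0.2 rad in the swing.
- catch (a joint): Yellow safety catch, rad: 0 = engaged, grows as its paddle is pressed down and the hook at the other end rises (up to 150 mm above the table); hard stop 0.50 = fully free. Clears the pin above 0.35. Stays where left (3 to 7 N at the paddle). While the handle leans on it the paddle gives less than 0.1.
- catch_paddle (a point): Middle of the top face of the catch's yellow ribbed thumb paddle (26 mm along the jig's x, 32 mm along its y). In the jig's frame at (-0.020, 0.066, 0.1245) when engaged. Pressed straight down it travels 12 to 16 mm to the stop, which is hard.
- sign_center (a point): Centre of the sign: loose green painted board, 120 mm along its own x, 60 mm along its y, 16 mm thick, 0.1 to 0.2 kg, raised white arrow on its top (own +z) face. Grasp it across the 60 mm width at the middle of its length, where the nest is open.
- tray_floor (a point): Centre of the inner floor of the shallow blue tray standing beside the jig (fixed, on rubber feet, empty; 234 mm along its x, 256 mm along its y, rim 5 mm thick and 10 mm above the floor, floor 14 mm above the table). Not the tray with tools at the back of the table.
- mug: White dotted tea mug, 82 x 117 x 91 mm, origin at the centre of its underside; bystander.
- tape: Roll of masking tape lying flat, 104 mm across, 25 mm high, origin at the centre of its underside; bystander.
- pliers: Blue fine-nose pliers lying flat, 52 x 150 x 10 mm, origin at the centre of the underside; bystander.
- jar: Empty glass jar, 60 mm across, 91 mm high, origin at the centre of its underside; bystander.
Things that resemble listed ones, but are neither listed nor needed, are in the scene too. Of the things shaped like the part that bears sign_center, the green one is meant.

How it is judged:
By the outcome, as a careful person would: the job done as asked, in the order asked, and still so for the second after the job is handed in, with the robot touching nothing.
It also fails if it takes over 59 s, if anything falls off the work surface, if the arm or the gripper's body presses on something with over 40 N, if the wrist force passes 120 N, or if a joint passes its speed limit or range.

### The arm

A 6-joint arm with a two-finger parallel gripper is mounted at the origin on a cart in front of the work surface, level with it; the furniture and walls round the work are solid. World frame = base frame: x ahead of the robot, y to its left, z up, the work surface at z = 0. Lengths are in m, angles in rad, forces in N, time in s.
With the tool pointing down it reaches from about 0.35 to 0.975 m from the base axis. Payload 4.9 kg.
Tool frame: the origin (TCP) lies at the very end of the fingers, on their centre line; the grasp point (between the pads) lies 19 mm behind it; z points along the fingers, y is the line along which they close (so a half turn about z gives the same grasp; the last joint's range is limited). The gripper opens to 85 mm and grips with 20 to 120 N. Pads are 22 mm wide; open, the fingers measure 114 mm over their backs; the gripper's body (76 mm by 85 mm) begins 54 mm behind the grasp point. The pads swing forward as they close: fully open they stand 13 mm farther back than shut.
Start: joints at [1.106, 0.053, 1.613, -0, 1.476, -0.119], TCP at [0.212, 0.588, 0.203] pointing down, gripper open.
Joint ranges: [-3.01, 3.01], [-1.01, 2.22], [0.06, 2.58], [-1.02, 4.17], [0.09, 2.62], [-3.14, 3.14]. Speed limits (rad/s): [2.57, 2.57, 3.14, 3.14, 3.14, 3.14].

### API

Orientations are given as a unit quaternion [w, x, y, z].
In Python, from plant import manip gives the robot as it stands.
- The arm moves only by the tool play_rows, never from a script. Its argument "series" is a list that holds one entry, the list of rows, each a list of 7 numbers: the shift along the world's x, y, z in m, then the turn, a rotation vector about the world's x, y, z in degrees, then the opening, from 0 (shut) to 1 (fully open). In form: [[[dx, dy, dz, rx, ry, rz, grip], ...]]. A call has 1 to 10 rows; each row shifts and turns the commanded pose from where the row before left it; what a row does not reach is not made up. A row lasts 1/10 s, in which the tool goes at most 50 mm and 8.59 degrees, less where a joint would pass 70% of its speed; a pose out of reach is approached as far as the arm can. A call with a gripper value outside its range is refused whole. The fingers move at their own pace and stop on an object; the grip force is fixed at half the most. Time passes only in rows, so rows that do not move let the fingers close. It gives the time, the measured TCP pose, the force, the opening and the grip force at its end, in the units of the state.
- manip.state(): the state, without advancing time (a new reading comes with each control period).
- manip.grab_frame(name): name is "side" or "top"; returns a dict with "frame" (400x640x3 uint8, blue, green, red), "mtx" (3x3 intrinsics, pixels), "R" (3x3) and "t" (3): a world point X has camera coordinates R X + t. Camera axes: x right, y down, z forward; pixel columns grow to the right and rows downward; lengths in m; the calibration is good to about 2 mm. A picture is of the moment at which its call begins. There is no depth.
- manip.job_done(): hands the job in; it is judged then, once.
The state is a dict: "time": time; "joint_pos": joint angles; "joint_vel": joint speeds; "joint_efforts": joint torques, N m; "tool_pos": TCP position; "tool_rot": TCP orientation; "contact_force": force on the tool from outside, world axes, zero at the start; "ft_torque": the same for the moment, N m; "gripper_width": opening from 0.0 (shut) to 1.0 (fully open); "grasp_force": force on a finger pad.
Only numpy, scipy, OpenCV 4.12 (cv2) and the standard library are available. Lean on these libraries where they do the work, as an engineer would, in place of code of your own. Each camera call takes 0.05 s, during which the arm holds its last target. There are 200 camera calls.

## Working session

There is one attempt and no reset: what is moved stays moved. The work goes in short steps, Python scripts to look and compute and a tool call to move; the robot and the scene stay as the last step left them, time stands still between calls to the robot, and variables do not carry over. Pictures are saved under pics/ and viewed, at most 10 in all, crops included, and the job is handed in when it is done.

Besides the shell and the picture viewer there is one more tool, called after "Request:" as name([rows], argument=value, ...), one row to a line, values as JSON. play_rows: Moves the arm, as the interface text tells. Its arguments: {"type":"object","properties":{"series":{"type":"array"}},"required":["series"]}

```bash
mkdir -p pics; cat > h.py <<'E'
import numpy as np,cv2
from plant import manip
def grab(n,f):
    d=manip.grab_frame(n); cv2.imwrite('pics/'+f+'.png',d['frame']); np.savez('pics/'+f+'.npz',**{k:d[k] for k in('mtx','R','t')}); return d
def cal(f): d=np.load('pics/'+f+'.npz'); return d['mtx'],d['R'],d['t'].ravel()
def toz(f,uv,z):
    K,R,t=cal(f); r=R.T@np.linalg.solve(K,[uv[0],uv[1],1.]); c=-R.T@t; return c+r*(z-c[2])/r[2]
def proj(f,X):
    K,R,t=cal(f); p=K@(R@np.asarray(X,float)+t); return p[:2]/p[2]
def crop(f,o,x0,y0,x1,y1,s):
    im=cv2.imread('pics/'+f+'.png')[y0:y1,x0:x1]; cv2.imwrite('pics/'+o+'.png',cv2.resize(im,None,fx=s,fy=s,interpolation=cv2.INTER_CUBIC))
E
python3 - <<'E'
from h import *
a=grab('top','t0');b=grab('side','s0')
print(manip.state())
for f in('t0','s0'):
    K,R,t=cal(f);print(K,R,-R.T@t)
E
```

```text
{'time': 0.1, 'joint_pos': array([ 1.10599090e+00,  5.33013426e-02,  1.61422049e+00,  1.88839508e-05,
        1.47600011e+00, -1.19019890e-01]), 'joint_vel': array([-6.60567606e-05, -3.01369474e-03, -4.23104640e-03,  8.20989462e-04,
       -1.24648574e-03, -1.30814003e-03]), 'joint_efforts': array([-8.05556283e-05, -3.94904852e+01, -3.71362925e+01, -1.82242152e-04,
        3.87608714e-03, -7.99254337e-06]), 'tool_pos': array([0.2115501 , 0.58742428, 0.20224139]), 'tool_rot': array([-2.86610691e-04,  1.72033515e-01,  9.85090625e-01, -9.21130118e-04]), 'contact_force': array([-0.13737392, -0.02516361, -0.05123369]), 'ft_torque': array([-0.042446  ,  0.00396153,  0.03484579]), 'grasp_force': 0.0, 'gripper_width': 1.0036720551687897}
[[439.07375418   0.         315.15112222]
 [  0.         439.07375418 201.55744057]
 [  0.           0.           1.        ]] [[-1.47114765e-01 -9.89119427e-01  7.40222944e-05]
 [-9.35547118e-01  1.39122495e-01 -3.24648305e-01]
 [ 3.21105648e-01 -4.78298104e-02 -9.45834802e-01]] [-0.02786303  0.1581192   1.94002164]
[[393.96398988   0.         315.23018444]
 [  0.         393.96398988 203.9195036 ]
 [  0.           0.           1.        ]] [[ 0.64028376  0.76805677  0.01120258]
 [ 0.67300443 -0.5538948  -0.49016894]
 [-0.37027252  0.32138659 -0.87155546]] [ 1.11122599 -0.42725039  1.44830771]
```

View pics/t0.png

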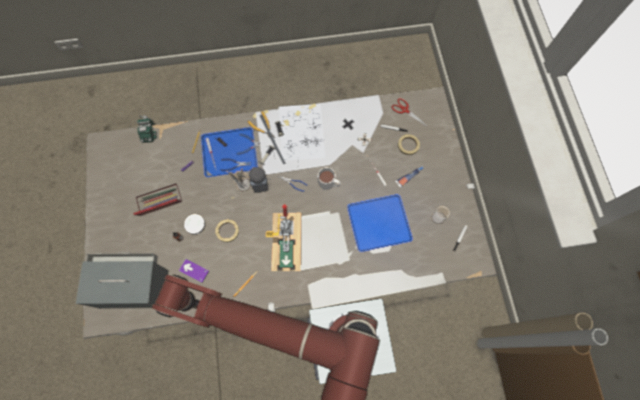

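View pics/s0.png

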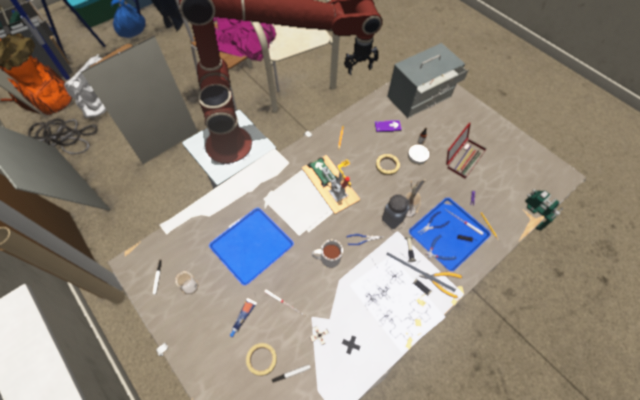

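The top view shows the jig at (287,242) with the green sign at about (287,256), and the red handle toward (285,212). The empty blue tray is at (380,222), and the blue tray at (230,152) holds tools, so it isn't the one. There are two arrow boards: the purple one at (194,270) is a decoy and the green one in the jig is meant. An enlarged crop will confirm this.

```bash
python3 - <<'E'
from h import *
a=cv2.imread('pics/t0.png')[200:280,250:325];b=cv2.imread('pics/s0.png')[145:220,295:370]
a=cv2.resize(a,None,fx=5.3,fy=5.3,interpolation=cv2.INTER_CUBIC)
b=cv2.resize(b,None,fx=5.3,fy=5.3,interpolation=cv2.INTER_CUBIC)
o=np.zeros((424,800,3),np.uint8);o[:a.shape[0],:a.shape[1]]=a;o[:b.shape[0],400:400+b.shape[1]]=b
cv2.imwrite('pics/c0.png',o)
E
```

```text
(no output)
```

View pics/c0.png

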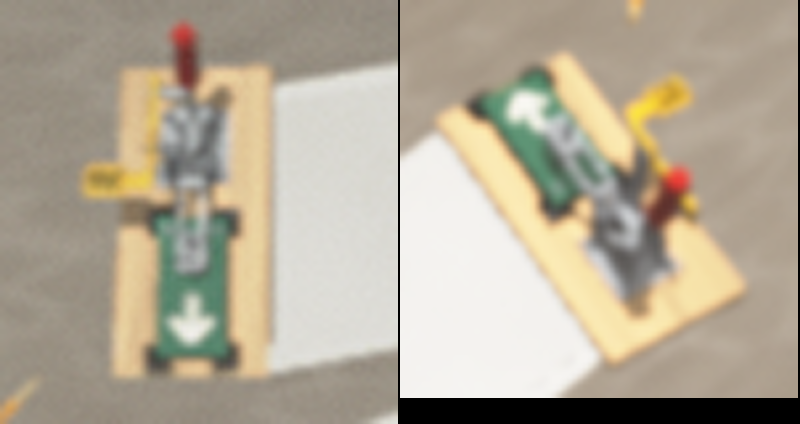

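The crop shows the green sign in the jig with its white arrow on top, pointing toward −x of the jig. The paddle is at crop (103,180), on the robot's left, and the handle is leaning back. Next I fit the jig and tray poses.

```bash
python3 - <<'E'
from h import *
from scipy.optimize import least_squares
tp=lambda u,v:(250+u/5.3-.4,200+v/5.3-.4)
sp=lambda u,v:(295+(u-400)/5.3-.4,145+v/5.3-.4)
obs=[]
B=lambda i,j:('b',i,j)
for p,q in [(B(1,1),(122,68)),(B(1,-1),(271,67)),(B(-1,-1),(268,375)),(B(-1,1),(113,375))]: obs.append(('t0',p,tp(*q)))
for p,q in [(B(-1,1),(562,55)),(B(-1,-1),(437,112)),(B(1,1),(745,290)),(B(1,-1),(612,362))]: obs.append(('s0',p,sp(*q)))
S=lambda i,j:(-.088+.06*i,.03*j,.034)
for p,q in [(S(-1,1),(155,358)),(S(-1,-1),(231,358)),(S(1,1),(155,212)),(S(1,-1),(233,212))]: obs.append(('t0',p,tp(*q)))
P=(-.02,.066,.1245);obs+= [('t0',P,tp(103,181)),('s0',P,sp(668,96))]
def X(p,P_):
    x,y,a,o=p
    if P_[0]=='b':P_=(o+.135*P_[1],.065*P_[2],.018)
    c,s=np.cos(a),np.sin(a);return [x+c*P_[0]-s*P_[1],y+s*P_[0]+c*P_[1],P_[2]]
f=lambda p:np.concatenate([proj(n,X(p,q))-uv for n,q,uv in obs])
r=least_squares(f,[.55,.25,0,-.03],loss='soft_l1');print(r.x,np.round(r.fun.reshape(-1,2),1).tolist())
p=r.x
G=lambda th:X(p,(.052+.11*np.sin(th),0,.062+.11*np.cos(th)))
for n,q in [('paddle',P),('nest',(-.088,0,.034)),('pivot',(.052,0,.062))]:print(n,np.round(X(p,q),4))
E=X(p,(.052+.137*np.sin(.24),0,.062+.137*np.cos(.24)))
print('grip.24',G(.24),'end proj',proj('t0',E),'obs',tp(183,36),proj('s0',E),'obs',sp(678,180))
# tray by blue mask
for n,(x0,y0,x1,y1) in {'t0':(335,180,425,265),'s0':(195,195,305,295)}.items():
    im=cv2.imread(f'pics/{n}.png')[y0:y1,x0:x1].astype(int);m=((im[...,0]-im[...,2])>60).astype(np.uint8)
    c=max(cv2.findContours(m,0,2)[0],key=cv2.contourArea);q=cv2.boxPoints(cv2.minAreaRect(c));a=cv2.approxPolyDP(c,6,True)[:,0]+[x0,y0]
    W=np.array([toz(n,u,.024) for u in a]);print(n,a.tolist(),W.round(3).tolist(),W.mean(0))
E
```

```text
[ 0.48665136  0.21271544 -0.14293473 -0.02602178] [[-0.0, -0.5], [0.2, -0.5], [0.4, 0.0], [0.0, 0.2], [0.4, -0.8], [-0.9, 0.8], [0.3, -0.6], [-0.6, -0.0], [-0.1, -0.3], [-0.7, -0.4], [0.5, 0.5], [-0.8, 0.4], [0.2, -0.6], [-0.1, -0.4]]
paddle [0.4763 0.2809 0.1245]
nest [0.3995 0.2253 0.034 ]
pivot [0.5381 0.2053 0.062 ]
grip.24 [np.float64(0.56400171704177), np.float64(0.20158347392016115), np.float64(0.16884717723372328)] end proj [284.08468306 204.60002139] obs (284.1283018867925, 206.39245283018866) [347.37476723 178.2111496 ] obs (347.05283018867925, 178.56226415094338)
t0 [[397, 194], [348, 205], [359, 250], [411, 240]] [[0.603, -0.32, 0.024], [0.584, -0.086, 0.024], [0.369, -0.098, 0.024], [0.379, -0.337, 0.024]] [ 0.48384488 -0.21012642  0.024     ]
s0 [[259, 208], [209, 244], [242, 284], [293, 244]] [[0.374, -0.093, 0.024], [0.38, -0.338, 0.024], [0.595, -0.331, 0.024], [0.589, -0.085, 0.024]] [ 0.4846626  -0.21163159  0.024     ]
```

Jig origin is at (0.487, 0.213) with yaw −8.2°, and the tray centre is at (0.484, −0.211). Moving above the handle.

Request:
play_rows([
  [[0.032,-0.035,0.008,0,0,1.16,1],[0.032,-0.035,0.008,0,0,1.16,1],[0.032,-0.035,0.008,0,0,1.16,1],[0.032,-0.035,0.008,0,0,1.16,1],[0.032,-0.035,0.008,0,0,1.16,1],[0.032,-0.035,0.008,0,0,1.16,1],[0.032,-0.035,0.008,0,0,1.16,1],[0.032,-0.035,0.008,0,0,1.16,1],[0.032,-0.035,0.008,0,0,1.16,1],[0.032,-0.035,0.008,0,0,1.16,1]],
])

```text
time: 1.1
tool_pos: [0.5326, 0.2363, 0.2833]
tool_rot: [-0.0, 0.071, 0.997, -0.0]
contact_force: [-0.2, 0.7, 0.4]
gripper_width: 1.0
grasp_force: 0.0
```

Request:
play_rows([
  [[0.017,-0.018,-0.01,0,0,0,1],[0.017,-0.018,-0.01,0,0,0,1],[0,0,0,0,0,0,1],[0,0,0,0,0,0,1]],
])

```text
time: 1.5
tool_pos: [0.5654, 0.2018, 0.2625]
tool_rot: [-0.001, 0.072, 0.997, -0.0]
contact_force: [0.5, 0.4, -0.5]
gripper_width: 0.997
grasp_force: 0.0
```

```bash
python3 - <<'E'
from h import *
grab('top','t1');grab('side','s1');s=manip.state();print(s['tool_pos'],s['tool_rot'],s['joint_pos'])
a=cv2.imread('pics/t1.png')[190:265,250:325];b=cv2.imread('pics/s1.png')[130:205,295:370]
a,b=[cv2.resize(i,None,fx=5.3,fy=5.3,interpolation=cv2.INTER_CUBIC) for i in(a,b)]
cv2.imwrite('pics/c1.png',np.hstack([a,b]))
E
```

```text
[0.56534723 0.20276994 0.26369446] [8.96691516e-06 7.11495754e-02 9.97465642e-01 1.74500598e-04] [ 2.20345610e-01 -3.36527776e-02  1.60012876e+00  3.29120601e-04
  1.57499918e+00 -1.20802983e+00]
```

View pics/c1.png

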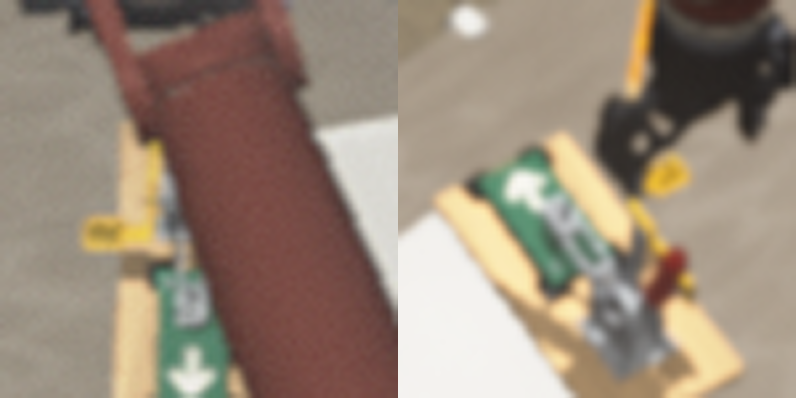

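The gripper's fingers straddle the handle in the side view, and the handle end at (672,262) still leans on the catch. Descending and pinching.

Request:
play_rows([
  [[0,-0.0005,-0.02,0,0,0,1],[0,0,-0.025,0,0,0,1],[0,0,-0.025,0,0,0,1],[0,0,-0.02,0,0,0,1],[0,0,-0.02,0,0,0,1],[0,0,0,0,0,0,1],[0,0,0,0,0,0,1]],
])

```text
time: 2.3
tool_pos: [0.5656, 0.2023, 0.1541]
tool_rot: [0.0, 0.071, 0.997, 0.0]
contact_force: [0.3, 0.7, -0.4]
gripper_width: 0.998
grasp_force: 0.0
```

Request:
play_rows([
  [[0,0,0,0,0,0,0],[0,0,0,0,0,0,0],[0,0,0,0,0,0,0],[0,0,0,0,0,0,0],[0,0,0,0,0,0,0],[0,0,0,0,0,0,0],[0,0,0,0,0,0,0],[0,0,0,0,0,0,0]],
])

```text
time: 3.1
tool_pos: [0.5662, 0.2017, 0.1542]
tool_rot: [0.001, 0.072, 0.997, 0.0]
contact_force: [-1.9, -0.5, 5.6]
gripper_width: 0.219
grasp_force: 58.8
```

Request:
play_rows([
  [[-0.004,0.0006,0.0008,0,0,0,0],[-0.004,0.0006,0.0008,0,0,0,0],[-0.004,0.0006,0.0007,0,0,0,0],[-0.004,0.0006,0.0005,0,0,0,0],[-0.004,0.0006,0.0003,0,0,0,0],[-0.004,0.0006,0.0001,0,0,0,0],[0,0,0,0,0,0,0],[0,0,0,0,0,0,0]],
])

```text
time: 3.9
tool_pos: [0.5417, 0.2052, 0.1575]
tool_rot: [0.0, 0.072, 0.997, 0.0]
contact_force: [3.1, 1.2, 6.8]
gripper_width: 0.214
grasp_force: 58.9
```

Request:
play_rows([
  [[-0.003,0.0004,0,0,0,0,0],[-0.002,0.0003,0,0,0,0,0],[0,0,0,0,0,0,0],[0,0,0,0,0,0,0]],
])

```text
time: 4.3
tool_pos: [0.5371, 0.2059, 0.1576]
tool_rot: [0.001, 0.072, 0.997, 0.0]
contact_force: [4.1, 1.2, 6.4]
gripper_width: 0.218
grasp_force: 58.9
```

Request:
play_rows([
  [[-0.003,0.0004,0,0,0,0,0],[-0.003,0.0004,0,0,0,0,0],[0,0,0,0,0,0,0],[0,0,0,0,0,0,0]],
])

```text
time: 4.7
tool_pos: [0.5367, 0.2059, 0.1578]
tool_rot: [0.008, 0.072, 0.997, 0.001]
contact_force: [23.2, 0.3, -3.8]
gripper_width: 0.216
grasp_force: 59.2
```

Request:
play_rows([
  [[-0.003,0.0004,0,0,0,0,0],[-0.002,0.0003,0,0,0,0,0],[0,0,0,0,0,0,0],[0,0,0,0,0,0,0]],
])

```text
time: 5.1
tool_pos: [0.5365, 0.2059, 0.158]
tool_rot: [0.014, 0.072, 0.997, 0.001]
contact_force: [39.3, -0.6, -13.9]
gripper_width: 0.212
grasp_force: 59.3
```

Home stop reached (23 N, then 39 N, with no further movement). Relaxing the push, opening and lifting clear.

Request:
play_rows([
  [[0.005,-0.0007,0,0,0,0,0],[0.005,-0.0007,0,0,0,0,0],[0,0,0,0,0,0,1],[0,0,0,0,0,0,1],[0,0,0,0,0,0,1],[0,0,0,0,0,0,1],[0,0,0,0,0,0,1],[0,0,0,0,0,0,1],[0,0,0.02,0,0,0,1],[0,0,0.04,0,0,0,1]],
])

```text
time: 6.1
tool_pos: [0.5332, 0.2052, 0.2128]
tool_rot: [-0.004, 0.072, 0.997, -0.001]
contact_force: [0.0, 0.1, 0.2]
gripper_width: 1.004
grasp_force: 0.0
```

Request:
play_rows([
  [[0,0,0.03,0,0,0,1],[-0.02,0.025,0,0,0,0,0],[-0.02,0.025,0,0,0,0,0],[-0.02,0.025,0,0,0,0,0],[0,0,-0.03,0,0,0,0],[0,0,-0.03,0,0,0,0],[0,0,0,0,0,0,0],[0,0,0,0,0,0,0],[0,0,0,0,0,0,0]],
])

```text
time: 7.0
tool_pos: [0.477, 0.2812, 0.1888]
tool_rot: [0.001, 0.072, 0.997, 0.001]
contact_force: [1.0, 0.3, 0.4]
gripper_width: -0.001
grasp_force: 0.0
```

```bash
python3 - <<'E'
from h import *
grab('side','s2');s=manip.state();print(s['tool_pos'],s['tool_rot'],s['contact_force'],s['gripper_width'])
print(proj('s2',s['tool_pos']), proj('s2',[.5381,.2053,.199]))
crop('s2','c2',305,115,370,190,7)
E
```

```text
[0.47713099 0.28119871 0.18901213] [1.58330207e-03 7.18001061e-02 9.97417459e-01 8.06138930e-04] [ 0.91577386 -0.43897385  0.53709261] 3.188172967793564e-05
[346.55018614 152.93529638] [342.69547174 171.52164057]
```

View pics/c2.png

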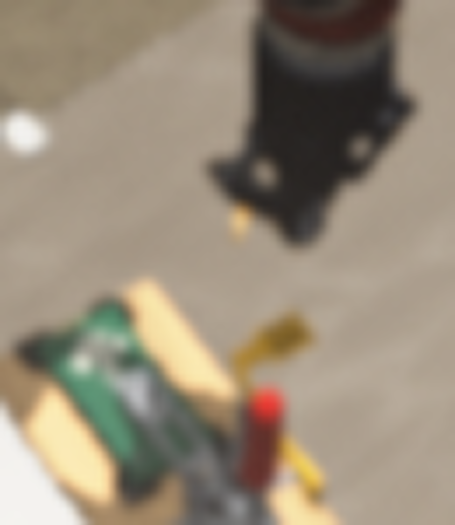

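The handle tip is at crop (266,402), matching the predicted home position (264,396). The closed fingers are above the paddle at crop (285,338). Pressing it gently.

Request:
play_rows([
  [[0,0,-0.025,0,0,0,0],[0,0,-0.02,0,0,0,0],[0,0,-0.01,0,0,0,0],[0,0,-0.004,0,0,0,0],[0,0,-0.003,0,0,0,0],[0,0,-0.003,0,0,0,0],[0,0,0,0,0,0,0]],
])

```text
time: 7.75
tool_pos: [0.4762, 0.281, 0.1221]
tool_rot: [0.0, 0.072, 0.997, 0.0]
contact_force: [0.1, 0.4, 0.9]
gripper_width: 0.001
grasp_force: 0.0
```

Request:
play_rows([
  [[0,0,-0.002,0,0,0,0],[0,0,-0.002,0,0,0,0],[0,0,-0.002,0,0,0,0],[0,0,0,0,0,0,0]],
])

```text
time: 8.15
tool_pos: [0.4756, 0.2808, 0.1152]
tool_rot: [-0.0, 0.072, 0.997, -0.0]
contact_force: [-0.2, -0.2, -0.1]
gripper_width: -0.004
grasp_force: 0.0
```

No contact force where contact was expected, so I'm taking a look.

```bash
python3 - <<'E'
from h import *
grab('side','s3');grab('top','t3');s=manip.state();print(s['tool_pos'],s['contact_force'])
P=[.4763,.2809,.1245];print(proj('s3',s['tool_pos']),proj('s3',P),proj('t3',s['tool_pos']),proj('t3',P))
a=cv2.imread('pics/t3.png')[215:275,245:305];b=cv2.imread('pics/s3.png')[125:185,310:370]
cv2.imwrite('pics/c3.png',np.hstack([cv2.resize(i,None,fx=6.6,fy=6.6,interpolation=cv2.INTER_CUBIC) for i in(a,b)]))
E
```

```text
[0.47579623 0.28087226 0.11553489] [0.12023116 0.85033901 0.6020504 ]
[344.840272   163.51814718] [345.094938   162.32629224] [269.49441531 233.80732782] [269.26800127 233.15876938]
```

View pics/c3.png

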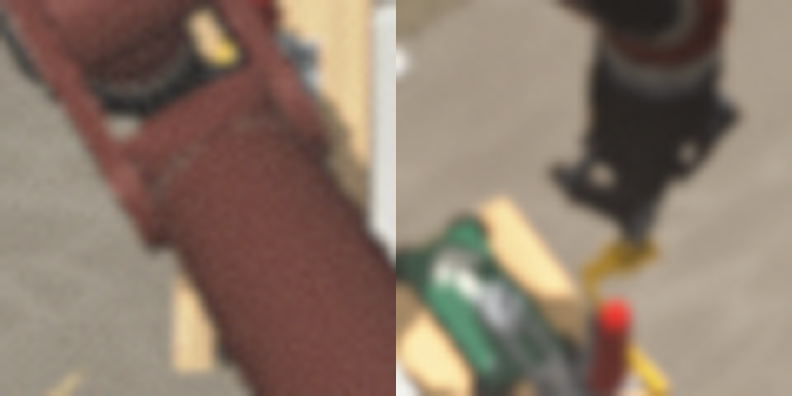

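The fingertip appears to be just at the paddle (crop 635,238), so I'm continuing down in small steps.

Request:
play_rows([
  [[0,0,-0.002,0,0,0,0],[0,0,-0.002,0,0,0,0],[0,0,0,0,0,0,0]],
])

```text
time: 8.55
tool_pos: [0.4756, 0.2808, 0.1111]
tool_rot: [-0.0, 0.072, 0.997, -0.0]
contact_force: [-0.4, 0.4, 0.1]
gripper_width: 0.001
grasp_force: 0.0
```

Request:
play_rows([
  [[0,0,-0.002,0,0,0,0],[0,0,-0.002,0,0,0,0],[0,0,0,0,0,0,0]],
])

```text
time: 8.85
tool_pos: [0.4756, 0.2808, 0.1071]
tool_rot: [-0.0, 0.072, 0.997, -0.0]
contact_force: [0.2, 0.4, 0.6]
gripper_width: -0.002
grasp_force: 0.0
```

```bash
python3 - <<'E'
from h import *
grab('side','s4');s=manip.state();print(s['tool_pos'],s['contact_force'],s['joint_efforts'])
t=s['tool_pos'];P=[.4763,.2809,.1245]
b=cv2.imread('pics/s4.png')[140:185,320:370];k=11
b=cv2.resize(b,None,fx=k,fy=k,interpolation=cv2.INTER_CUBIC)
for X,c in((t,(255,255,0)),(P,(0,0,255))):
    u=(proj('s4',X)-[320,140]+.5)*k;cv2.circle(b,tuple(int(v) for v in u),3,c,-1)
cv2.imwrite('pics/c4.png',b)
E
```

```text
[0.47565547 0.28080109 0.10730382] [ 0.71793277  0.17543586 -1.01709685] [-2.22679773e-03 -3.31402516e+01 -3.49233019e+01 -4.16546263e-04
 -2.41882735e-03 -1.56801121e-05]
```

View pics/c4.png

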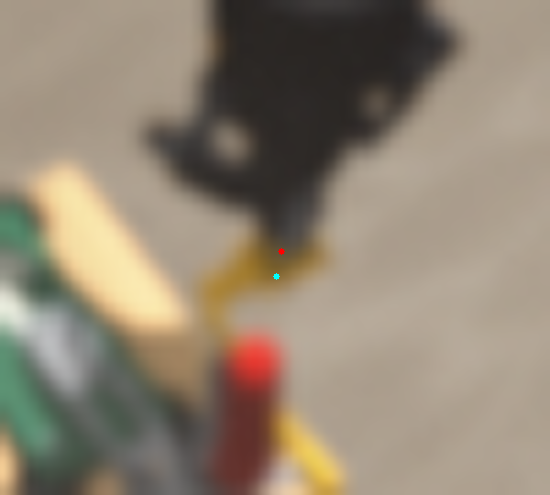

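The fingertip ends right at the paddle top, about 15 mm above the nominal TCP, so contact is only just starting. Continuing down.

Request:
play_rows([
  [[0,0,-0.002,0,0,0,0],[0,0,-0.002,0,0,0,0],[0,0,0,0,0,0,0]],
])

```text
time: 9.2
tool_pos: [0.4756, 0.2808, 0.1032]
tool_rot: [-0.0, 0.072, 0.997, -0.0]
contact_force: [-1.3, 0.1, 0.3]
gripper_width: 0.001
grasp_force: 0.0
```

Request:
play_rows([
  [[0,0,-0.002,0,0,0,0],[0,0,-0.002,0,0,0,0],[0,0,0,0,0,0,0]],
])

```text
time: 9.5
tool_pos: [0.4756, 0.2808, 0.0992]
tool_rot: [-0.0, 0.072, 0.997, -0.0]
contact_force: [-0.2, 0.9, 0.1]
gripper_width: -0.001
grasp_force: 0.0
```

```bash
python3 - <<'E'
from h import *
grab('side','s5');grab('top','t5');s=manip.state();print(s['tool_pos'])
for f in('s0','s2','s3','s4','s5'):
    im=cv2.imread(f'pics/{f}.png').astype(int)
    m=(np.minimum(im[...,1],im[...,2])-im[...,0]>50);m[:155]=0;m[176:]=0;m[:,:336]=0;m[:,356:]=0
    print(f,m.sum());
    if f in('s2','s4','s5'):
        for v in range(156,172):print(''.join('#' if m[v,u] else ('D' if im[v,u].sum()<200 else '.') for u in range(334,358)))
E
```

```text
[0.47575958 0.28087885 0.09949161]
s0 113
s2 40
........................
........................
........................
........................
........................
............##..........
.........#####..........
.......########.........
......#######...........
.....######.............
....####................
.....##.................
.....#..................
..#..#..................
..##....................
..#.....................
s3 25
s4 23
....DDDDDDDDDDD.........
......DDDDDDDD..........
........DDDDDD..........
..........DDD...........
..........DD............
........................
........................
.......###..............
......#####.#...........
.....######.............
....####................
.....##.................
.....#..................
.....#..................
........................
........................
s5 20
..DDDDDDDDDDDDDD........
...DDDDDDDDDDDD.........
......DDDDDDDD..........
........DDDDDD..........
.........DDDD...........
..........DD............
..........DD............
.......##...............
......####..............
.....######.............
....####................
.....##.................
.....#..................
.....#..................
........................
........................
```

The finger still seems to be above the paddle: it occludes the paddle, and the paddle's outline hasn't moved. Continuing.

Request:
play_rows([
  [[0,0,-0.002,0,0,0,0],[0,0,-0.001,0,0,0,0],[0,0,0,0,0,0,0]],
])

```text
time: 9.9
tool_pos: [0.4758, 0.2809, 0.0966]
tool_rot: [-0.0, 0.072, 0.997, -0.0]
contact_force: [0.5, 0.0, 0.9]
gripper_width: 0.004
grasp_force: 0.0
```

Request:
play_rows([
  [[0,0,-0.002,0,0,0,0],[0,0,-0.001,0,0,0,0],[0,0,0,0,0,0,0]],
])

```text
time: 10.2
tool_pos: [0.475, 0.2811, 0.094]
tool_rot: [-0.001, 0.072, 0.997, 0.0]
contact_force: [-5.1, -0.5, 3.4]
gripper_width: -0.0
grasp_force: 2.5
```

```bash
python3 - <<'E'
from h import *
grab('side','s6');s=manip.state();print(s['tool_pos'],s['contact_force'])
K,R,t=cal('s6')
im=[cv2.resize(cv2.imread(f'pics/{f}.png')[145:180,325:365],None,fx=10,fy=10,interpolation=cv2.INTER_CUBIC) for f in('s2','s6')]
cv2.imwrite('pics/c6.png',np.hstack(im))
E
```

```text
[0.47506512 0.28112395 0.09397212] [-4.31732175 -0.0306808   5.04480477]
```

View pics/c6.png

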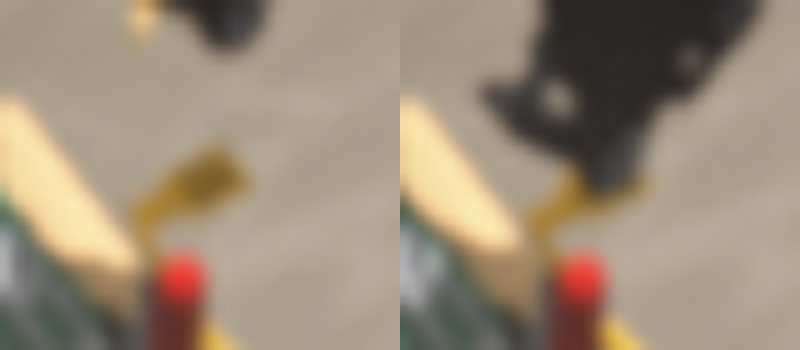

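```bash
python3 - <<'E'
from h import *
for i in range(3):
    grab('side','s7');s=manip.state();print(s['contact_force'],s['ft_torque'],s['grasp_force'])
print(s['tool_pos'])
E
```

```text
[-5.55744181  0.28375752  5.4533622 ] [-0.03046771  0.87977141 -0.03482888] 2.9956132918596268
[-5.12021405  0.00642442  5.93320879] [-0.02936545  0.88284292 -0.01994916] 3.0253944732248783
[-5.3155876   0.68506124  5.16688845] [ 0.05564079  0.94711824 -0.00595174] 3.0085816886276007
[0.47504418 0.28111626 0.09392873]
```

```bash
python3 - <<'E'
from h import *
for f in('s2','s5','s7'):
    im=cv2.imread(f'pics/{f}.png').astype(int)
    m=(np.minimum(im[...,1],im[...,2])-im[...,0])
    print(f)
    for v in range(158,190):print(v,''.join('#' if m[v,u]>60 else '+' if m[v,u]>40 else 'R' if im[v,u,2]-im[v,u,1]>60 else ('D' if im[v,u].sum()<200 else '.') for u in range(334,366)))
E
```

```text
s2
158 ................................
159 ................................
160 ............++..................
161 ..........+++++.................
162 ........+++++++.................
163 .......+##+++++.................
164 ......+###+++++.................
165 +...+#####+++...................
166 +...+##++++.....................
167 ++..+#+.........................
168 +++.+++.........................
169 +++++++.........................
170 +++++++.RRR.....................
171 +++++..RRRR.....................
172 ..+....RRRRR....................
173 .......RRRRR....................
174 .......RRRR.....................
175 .......RRRR.....................
176 .......DD.......................
177 .......DDD.++...................
178 ..D....DDD.##+..................
179 .......DD..###+.................
180 .......DD..+###+................
181 .......DD..+####................
182 .......DD....####...............
183 .......D.....+###...............
184 .............+###...............
185 ...........+++##+...............
186 ..........+++##+................
187 ..........+++++++...
[... 1760 characters left out ...]
1 .......RRRRR....................
172 .......RRRRR....................
173 .......RRRRR....................
174 .......RRRR.....................
175 .......RRRR.....................
176 .......DD.......................
177 .......DDD.+#+..................
178 ..D....DDD.###..................
179 .......DDD.####.................
180 .......DD...####................
181 .......DD....###+...............
182 .......DD.....###...............
183 .......D......+##...............
184 .............++##...............
185 ...........++++#+...............
186 ..........+++++++...............
187 ..........++++++++..............
188 ...........+++++++..............
189 ............+++++++.............
```

The catch has started to turn: its hook is rising, and the tip is being dragged along −x by friction, which fits its arc. Following that arc gently.

Request:
play_rows([
  [[-0.0012,0,-0.002,0,0,0,0],[-0.0005,0,-0.0015,0,0,0,0],[0,0,0,0,0,0,0]],
])

```text
time: 10.7
tool_pos: [0.4739, 0.2812, 0.0902]
tool_rot: [-0.0, 0.072, 0.997, 0.0]
contact_force: [-3.8, 0.8, 4.3]
gripper_width: -0.004
grasp_force: 2.5
```

Request:
play_rows([
  [[-0.0004,0,-0.0015,0,0,0,0],[-0.0003,0,-0.0015,0,0,0,0],[0,0,0,0,0,0,0]],
])

```text
time: 11.0
tool_pos: [0.4733, 0.2812, 0.0868]
tool_rot: [-0.0, 0.072, 0.997, 0.0]
contact_force: [-3.5, 2.7, 3.5]
gripper_width: -0.003
grasp_force: 2.1
```

Request:
play_rows([
  [[-0.0004,0,-0.0015,0,0,0,0],[-0.0002,0,-0.0015,0,0,0,0],[0,0,0,0,0,0,0]],
])

```text
time: 11.3
tool_pos: [0.4732, 0.2812, 0.0844]
tool_rot: [0.0, 0.072, 0.997, 0.0]
contact_force: [-3.1, 3.1, 4.2]
gripper_width: -0.0
grasp_force: 2.5
```

Request:
play_rows([
  [[-0.0001,0,-0.0015,0,0,0,0],[-0.0001,0,-0.001,0,0,0,0],[0,0,0,0,0,0,0]],
])

```text
time: 11.6
tool_pos: [0.4734, 0.2813, 0.0839]
tool_rot: [0.001, 0.072, 0.997, 0.0]
contact_force: [-7.1, 1.8, 12.9]
gripper_width: 0.001
grasp_force: 7.5
```

The paddle has bottomed (force rose to 13 N after about 12.5 mm of travel). Backing off and checking the catch angle.

Request:
play_rows([
  [[0,0,0.003,0,0,0,0],[0,0,0.015,0,0,0,0],[0,0,0.03,0,0,0,0],[0,0,0.04,0,0,0,0],[0,0,0.04,0,0,0,0],[0,0,0.04,0,0,0,1],[0,0,0,0,0,0,1]],
])

```text
time: 12.3
tool_pos: [0.4762, 0.2816, 0.2579]
tool_rot: [0.006, 0.072, 0.997, 0.002]
contact_force: [0.6, 0.0, -0.2]
gripper_width: 0.332
grasp_force: 0.0
```

```bash
python3 - <<'E'
from h import *
grab('side','s8');grab('top','t8');s=manip.state();print(s['tool_pos'],s['joint_pos'])
im=[cv2.resize(cv2.imread(f'pics/{f}.png')[140:195,325:365],None,fx=9,fy=9,interpolation=cv2.INTER_CUBIC) for f in('s2','s8')]
cv2.imwrite('pics/c8.png',np.hstack(im))
E
```

```text
[0.47358125 0.28064844 0.25122367] [ 4.00337877e-01 -1.51965283e-01  1.73123436e+00 -1.01244591e-03
  1.55909171e+00 -1.02662463e+00]
```

View pics/c8.png

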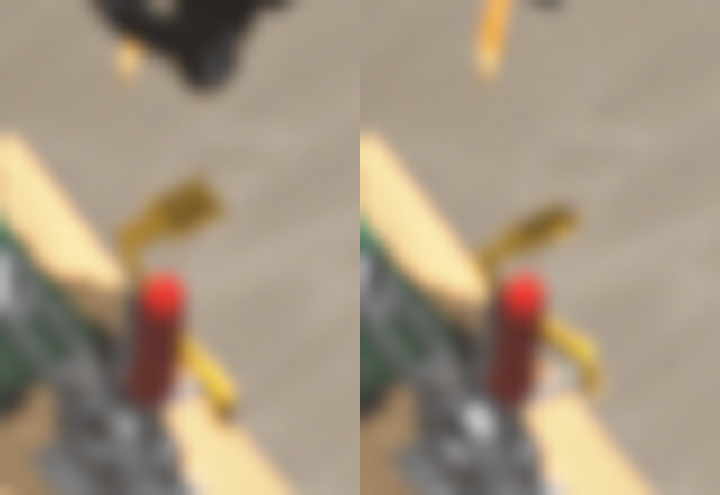

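The right half shows the paddle down at (545,215), the hook raised at (590,355), and the handle still upright at (523,295). So the catch is free. Pinching the handle again.

Request:
play_rows([
  [[0.021,-0.025,0.002,0,0,0,1],[0.021,-0.025,0.002,0,0,0,1],[0.021,-0.025,0.002,0,0,0,1],[0,0,0,0,0,0,1],[0,0,0,0,0,0,1],[0,0,-0.03,0,0,0,1],[0,0,-0.03,0,0,0,1],[0,0,-0.025,0,0,0,1],[0,0,-0.02,0,0,0,1],[0,0,0,0,0,0,1]],
])

```text
time: 13.4
tool_pos: [0.5318, 0.206, 0.1456]
tool_rot: [-0.004, 0.071, 0.997, -0.001]
contact_force: [0.4, -0.6, -0.5]
gripper_width: 1.005
grasp_force: 0.0
```

Request:
play_rows([
  [[0,0,0,0,0,0,0],[0,0,0,0,0,0,0],[0,0,0,0,0,0,0],[0,0,0,0,0,0,0],[0,0,0,0,0,0,0],[0,0,0,0,0,0,0],[0,0,0,0,0,0,0],[0,0,0,0,0,0,0]],
])

```text
time: 14.2
tool_pos: [0.5363, 0.206, 0.152]
tool_rot: [0.001, 0.072, 0.997, 0.0]
contact_force: [-0.1, -0.2, 5.6]
gripper_width: 0.222
grasp_force: 58.7
```

Request:
play_rows([
  [[0.0108,-0.0016,-0.0005,0,0,0,0],[0.0107,-0.0015,-0.0017,0,0,0,0],[0.0104,-0.0015,-0.0027,0,0,0,0],[0.0101,-0.0015,-0.0037,0,0,0,0],[0.0098,-0.0014,-0.0047,0,0,0,0],[0.0091,-0.0013,-0.0057,0,0,0,0],[0.0086,-0.0012,-0.0066,0,0,0,0],[0,0,0,0,0,0,0]],
])

```text
time: 15.0
tool_pos: [0.6094, 0.1956, 0.1281]
tool_rot: [0.004, 0.072, 0.997, 0.001]
contact_force: [5.9, -0.9, 7.7]
gripper_width: 0.221
grasp_force: 60.1
```

Request:
play_rows([
  [[0.0079,-0.0011,-0.0074,0,0,0,0],[0.0071,-0.001,-0.0082,0,0,0,0],[0.0062,-0.0009,-0.0089,0,0,0,0],[0.0053,-0.0008,-0.0095,0,0,0,0],[0,0,0,0,0,0,0],[0,0,0,0,0,0,0]],
])

```text
time: 15.6
tool_pos: [0.6396, 0.1912, 0.0967]
tool_rot: [0.009, 0.072, 0.997, 0.001]
contact_force: [13.4, -2.5, 7.9]
gripper_width: 0.222
grasp_force: 61.8
```

Request:
play_rows([
  [[0.005,-0.0007,-0.009,0,0,0,0],[0.004,-0.0006,-0.009,0,0,0,0],[0.003,-0.0004,-0.009,0,0,0,0],[0.002,-0.0003,-0.006,0,0,0,0],[0,0,0,0,0,0,0],[0,0,0,0,0,0,0]],
])

```text
time: 16.2
tool_pos: [0.655, 0.189, 0.0637]
tool_rot: [0.011, 0.072, 0.997, 0.001]
contact_force: [18.1, -3.1, 3.3]
gripper_width: 0.224
grasp_force: 62.4
```

Request:
play_rows([
  [[0,0,-0.003,0,0,0,0],[0,0,-0.003,0,0,0,0],[0,0,0,0,0,0,0],[0,0,0,0,0,0,0]],
])

```text
time: 16.6
tool_pos: [0.6563, 0.1889, 0.0591]
tool_rot: [0.012, 0.072, 0.997, 0.001]
contact_force: [18.1, -3.6, 7.3]
gripper_width: 0.222
grasp_force: 62.8
```

Request:
play_rows([
  [[0.006,-0.001,0.004,0,0,0,0.3],[0,0,0,0,0,0,1],[0,0,0,0,0,0,1],[0,0,0,0,0,0,1],[0,0,0,0,0,0,1],[0,0,0,0,0,0,1],[0,0,0.03,0,0,0,1],[0,0,0.04,0,0,0,1],[0,0,0.02,0,0,0,1],[0,0,0,0,0,0,0]],
])

```text
time: 17.6
tool_pos: [0.6543, 0.1897, 0.1512]
tool_rot: [0.004, 0.071, 0.997, 0.001]
contact_force: [0.2, 0.2, 0.8]
gripper_width: 0.855
grasp_force: 0.0
```

```bash
python3 - <<'E'
from h import *
grab('side','s9');s=manip.state();print(s['tool_pos'],s['contact_force'])
im=cv2.imread('pics/s9.png').astype(int)
for v in range(155,215):print(v,''.join('#' if min(p[1],p[2])-p[0]>45 and p[2]-p[1]<50 else 'R' if p[2]-p[1]>60 else 'D' if p.sum()<180 else '.' for p in im[v,315:375]))
o=np.array([.48665,.21272,0]);c,sn=np.cos(-.14293),np.sin(-.14293)
J=lambda x,y,z:proj('s9',o+[c*x-sn*y,sn*x+c*y,z])
for th in(1.1,1.2,1.3,1.36):print(th,J(.052+.137*np.sin(th),0,.062+.137*np.cos(th)),J(.052+.072*np.sin(th),0,.062+.072*np.cos(th)))
E
```

```text
[0.65279062 0.18941564 0.14822481] [0.40158961 0.46952563 0.37415163]
155 ...........................DDDDDDDD.............RRRRR..R....
156 .........###................DDDDDD...DDDD........RRRR.......
157 .........####................DDDDD..DDDDDDD.......RRRR......
158 .........#####.................DDD..DDDDDDDDD.......RR......
159 .........######.................DDDDDDDDDDDDDD..............
160 ..........#####..................DDDDDDDDDDDDDD............D
161 .........#######..................DDDDDDDDDDDDDD..........DD
162 ..........#######.............###...DDDDDDDDDDDDD.........DD
163 ..........########...........######..DDDDDDDDDDDDD.......DDD
164 ...........#######.........########...DDDDDDDDDDDD.......DDD
165 ...........########......##########....DDDDDDDDDDDD...DDDDDD
166 .............#######....##########......DDDDDDDDDDD...DDDDDD
167 .............########..#########.........DDDDDDDDDD...DDDDDD
168 ..............######..########...........DDDDDDDDDD...DDDDDD
169 ..............####.....####...............DDDDDDDD....DDDDDD
170 ................#......####................DDDDDDD.
[... 2410 characters left out ...]
....
208 .................######..................RRRR...............
209 .................#######..................RRR...............
210 ..................######....................................
211 ...................####.....................................
212 ...................###......................................
213 ............................................................
214 ............................................................
1.1 [358.81598432 204.94484684] [349.72789849 197.70353142]
1.2 [359.29122664 207.59363733] [349.99650758 199.07610742]
1.3 [359.56054412 210.02761499] [350.16391645 200.34914368]
1.36 [359.62344914 211.37456682] [350.2153783  201.05977025]
```

The handle is near the stop (tip at about (359,209), against (359.6,211) predicted). I'll press it down with shut fingers to be sure.

Request:
play_rows([
  [[-0.013,0.001,0,0,0,0,0],[0,0,0,0,0,0,0],[0,0,0,0,0,0,0],[0,0,0,0,0,0,0],[0,0,0,0,0,0,0],[0,0,0,0,0,0,0],[0,0,-0.02,0,0,0,0],[0,0,-0.02,0,0,0,0],[0,0,-0.008,0,0,0,0],[0,0,-0.002,0,0,0,0]],
])

```text
time: 18.65
tool_pos: [0.6378, 0.1899, 0.0944]
tool_rot: [-0.001, 0.072, 0.997, -0.0]
contact_force: [-0.6, 0.5, 0.2]
gripper_width: 0.002
grasp_force: 0.0
```

Request:
play_rows([
  [[0,0,-0.004,0,0,0,0],[0,0,-0.004,0,0,0,0],[0,0,0,0,0,0,0]],
])

```text
time: 18.95
tool_pos: [0.6387, 0.1901, 0.0881]
tool_rot: [0.0, 0.072, 0.997, 0.0]
contact_force: [-0.2, 0.1, -0.3]
gripper_width: -0.001
grasp_force: 0.0
```

Request:
play_rows([
  [[0,0,-0.003,0,0,0,0],[0,0,-0.003,0,0,0,0],[0,0,0,0,0,0,0]],
])

```text
time: 19.25
tool_pos: [0.6383, 0.19, 0.0815]
tool_rot: [-0.0, 0.072, 0.997, -0.0]
contact_force: [0.5, -0.2, 0.3]
gripper_width: -0.0
grasp_force: 0.0
```

Request:
play_rows([
  [[0,0,-0.004,0,0,0,0],[0,0,-0.004,0,0,0,0],[0,0,-0.003,0,0,0,0],[0,0,0,0,0,0,0]],
])

```text
time: 19.65
tool_pos: [0.639, 0.1901, 0.0711]
tool_rot: [0.0, 0.072, 0.997, 0.0]
contact_force: [1.2, 0.8, 2.3]
gripper_width: 0.001
grasp_force: 0.5
```

Request:
play_rows([
  [[0,0,-0.003,0,0,0,0],[0,0,-0.002,0,0,0,0],[0,0,0,0,0,0,0]],
])

```text
time: 19.95
tool_pos: [0.6396, 0.1901, 0.0677]
tool_rot: [0.001, 0.072, 0.997, 0.0]
contact_force: [-0.5, -0.5, 6.9]
gripper_width: 0.002
grasp_force: 3.4
```

Request:
play_rows([
  [[0,0,-0.002,0,0,0,0],[0,0,-0.002,0,0,0,0],[0,0,0,0,0,0,0]],
])

```text
time: 20.25
tool_pos: [0.64, 0.1903, 0.067]
tool_rot: [0.001, 0.072, 0.997, 0.0]
contact_force: [-6.8, -1.8, 19.8]
gripper_width: -0.002
grasp_force: 10.3
```

Request:
play_rows([
  [[0,0,-0.002,0,0,0,0],[0,0,-0.001,0,0,0,0],[0,0,0,0,0,0,0]],
])

```text
time: 20.55
tool_pos: [0.6402, 0.1903, 0.0666]
tool_rot: [0.001, 0.071, 0.997, 0.0]
contact_force: [-11.8, -3.4, 29.0]
gripper_width: 0.002
grasp_force: 15.8
```

The handle is firmly at its open stop. This also shows the fingertips sit about 28 mm above the nominal TCP, which I'll allow for at the sign. Lifting and moving over the sign.

Request:
play_rows([
  [[0,0,0.01,0,0,0,0],[0,0,0.045,0,0,0,0],[0,0,0.045,0,0,0,0],[0,0,0.045,0,0,0,0],[0,0,0.045,0,0,0,0],[-0.04,0.006,0,0,0,0,0],[-0.04,0.006,0,0,0,0,0],[-0.04,0.006,0,0,0,0,1],[-0.04,0.006,0,0,0,0,1],[-0.04,0.006,0,0,0,0,1]],
])

```text
time: 21.55
tool_pos: [0.4364, 0.22, 0.2477]
tool_rot: [-0.001, 0.072, 0.997, -0.0]
contact_force: [0.1, 0.7, 0.1]
gripper_width: 0.506
grasp_force: 0.0
```

Request:
play_rows([
  [[-0.02,0.003,-0.01,0,0,0,1],[-0.02,0.003,-0.02,0,0,0,1],[0,0,-0.03,0,0,0,1],[0,0,-0.03,0,0,0,1],[0,0,0,0,0,0,1],[0,0,0,0,0,0,1]],
])

```text
time: 22.15
tool_pos: [0.398, 0.2259, 0.1585]
tool_rot: [-0.001, 0.072, 0.997, -0.0]
contact_force: [1.0, -0.3, 0.1]
gripper_width: 0.997
grasp_force: 0.0
```

```bash
python3 - <<'E'
from h import *
grab('side','s10');grab('top','t10');s=manip.state();print(s['tool_pos'],s['tool_rot'],s['contact_force'],s['joint_pos'])
b=cv2.imread('pics/s10.png')[105:225,290:380];a=cv2.imread('pics/t10.png')[190:280,245:335]
b=cv2.resize(b,None,fx=4.9,fy=4.9,interpolation=cv2.INTER_CUBIC);a=cv2.resize(a,None,fx=3.9,fy=3.9,interpolation=cv2.INTER_CUBIC)
o=np.zeros((590,800,3),np.uint8);o[:b.shape[0],:b.shape[1]]=b;o[:a.shape[0],445:445+a.shape[1]]=a
cv2.imwrite('pics/c10.png',o)
E
```

```text
[0.39961567 0.22641265 0.16076128] [1.03869350e-03 7.16532052e-02 9.97428941e-01 4.96639848e-04] [ 0.33306678 -0.4767616   0.16977065] [ 3.53185728e-01 -3.35055717e-01  2.03344205e+00  4.90084737e-05
  1.44090419e+00 -1.07418747e+00]
```

View pics/c10.png

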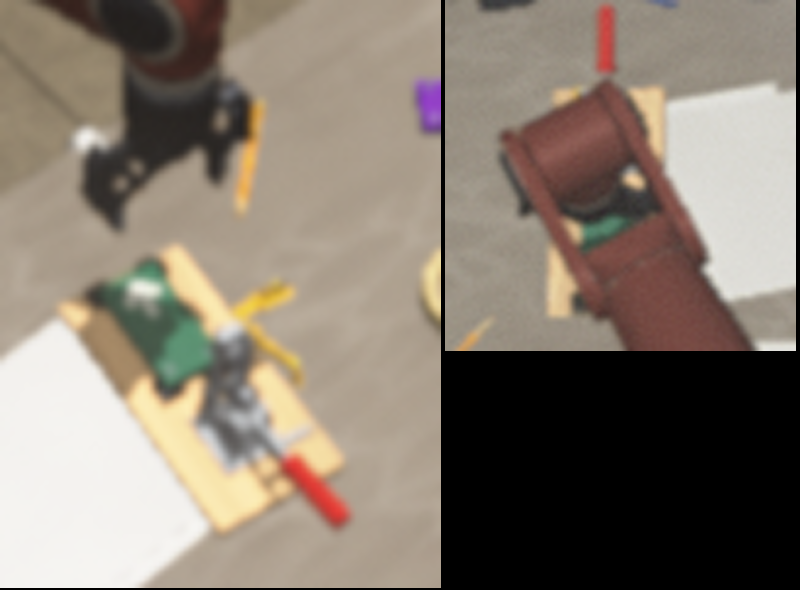

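The clamp arm is upright (230,350), the handle is level back (320,490), and the catch is free. The green sign at (150,315) is clear, with the fingers straddling it. Descending with force checks.

Request:
play_rows([
  [[-0.001,0,-0.03,0,0,0,1],[0,0,-0.03,0,0,0,1],[0,0,-0.03,0,0,0,1],[0,0,-0.02,0,0,0,1],[0,0,-0.015,0,0,0,1],[0,0,-0.01,0,0,0,1],[0,0,0,0,0,0,1]],
])

```text
time: 22.95
tool_pos: [0.3977, 0.2261, 0.0239]
tool_rot: [-0.0, 0.072, 0.997, -0.0]
contact_force: [-0.3, -0.9, -0.6]
gripper_width: 1.003
grasp_force: 0.0
```

Request:
play_rows([
  [[0,0,-0.005,0,0,0,1],[0,0,-0.004,0,0,0,1],[0,0,0,0,0,0,1]],
])

```text
time: 23.25
tool_pos: [0.3978, 0.2261, 0.0151]
tool_rot: [0.0, 0.072, 0.997, 0.0]
contact_force: [-0.7, -0.8, -0.0]
gripper_width: 1.002
grasp_force: 0.0
```

Request:
play_rows([
  [[0,0,-0.004,0,0,0,1],[0,0,-0.004,0,0,0,1],[0,0,0,0,0,0,1]],
])

```text
time: 23.55
tool_pos: [0.3971, 0.2259, 0.0063]
tool_rot: [-0.001, 0.072, 0.997, -0.0]
contact_force: [-0.1, 0.3, 0.5]
gripper_width: 0.997
grasp_force: 0.0
```

Request:
play_rows([
  [[0,0,-0.004,0,0,0,1],[0,0,-0.003,0,0,0,1],[0,0,0,0,0,0,1]],
])

```text
time: 23.85
tool_pos: [0.3971, 0.2259, -0.0006]
tool_rot: [-0.001, 0.072, 0.997, -0.0]
contact_force: [-0.5, -0.2, 0.2]
gripper_width: 1.003
grasp_force: 0.0
```

Request:
play_rows([
  [[0,0,-0.003,0,0,0,1],[0,0,-0.003,0,0,0,1],[0,0,0,0,0,0,1]],
])

```text
time: 24.15
tool_pos: [0.3972, 0.2259, -0.0065]
tool_rot: [-0.0, 0.072, 0.997, -0.0]
contact_force: [0.2, -0.9, 0.4]
gripper_width: 0.999
grasp_force: 0.0
```

Request:
play_rows([
  [[0,0,-0.003,0,0,0,1],[0,0,-0.003,0,0,0,1],[0,0,0,0,0,0,1]],
])

```text
time: 24.45
tool_pos: [0.3972, 0.2259, -0.0126]
tool_rot: [-0.0, 0.072, 0.997, -0.0]
contact_force: [-0.2, -0.4, 0.0]
gripper_width: 1.0
grasp_force: 0.0
```

Request:
play_rows([
  [[0,0,-0.002,0,0,0,1],[0,0,-0.002,0,0,0,1],[0,0,0,0,0,0,1]],
])

```text
time: 24.75
tool_pos: [0.3974, 0.226, -0.0163]
tool_rot: [-0.0, 0.072, 0.997, -0.0]
contact_force: [-0.3, -0.4, -0.5]
gripper_width: 1.001
grasp_force: 0.0
```

Request:
play_rows([
  [[0,0,-0.002,0,0,0,1],[0,0,-0.002,0,0,0,1],[0,0,0,0,0,0,1]],
])

```text
time: 25.05
tool_pos: [0.3974, 0.226, -0.0203]
tool_rot: [-0.0, 0.072, 0.997, -0.0]
contact_force: [0.7, 0.1, -0.8]
gripper_width: 0.997
grasp_force: 0.0
```

Request:
play_rows([
  [[0,0,0.008,0,0,0,0.8],[0,0,0,0,0,0,0.75],[0,0,0,0,0,0,0.74],[0,0,0,0,0,0,0.74]],
])

```text
time: 25.45
tool_pos: [0.3978, 0.2261, -0.0118]
tool_rot: [0.0, 0.072, 0.997, 0.0]
contact_force: [-0.4, 0.1, 0.5]
gripper_width: 0.74
grasp_force: 0.0
```

Request:
play_rows([
  [[0,0,0,0,0,0,0.5],[0,0,0,0,0,0,0.3],[0,0,0,0,0,0,0.3],[0,0,0,0,0,0,0],[0,0,0,0,0,0,0]],
])

```text
time: 25.95
tool_pos: [0.3981, 0.2262, -0.0115]
tool_rot: [0.0, 0.072, 0.997, 0.0]
contact_force: [-1.3, 0.4, 4.4]
gripper_width: 0.682
grasp_force: 66.0
```

Grip at 58 mm with 66 N. Lifting gently.

Request:
play_rows([
  [[0,0,0.003,0,0,0,0],[0,0,0.006,0,0,0,0],[0,0,0.01,0,0,0,0],[0,0,0.016,0,0,0,0],[0,0,0.02,0,0,0,0],[0,0,0.025,0,0,0,0],[0,0,0.02,0,0,0,0],[0,0,0,0,0,0,0],[0,0,0,0,0,0,0],[0,0,0,0,0,0,0]],
])

```text
time: 26.95
tool_pos: [0.3965, 0.2257, 0.0865]
tool_rot: [-0.001, 0.072, 0.997, -0.001]
contact_force: [-0.1, 0.5, -2.6]
gripper_width: 0.684
grasp_force: 65.3
```

```bash
python3 - <<'E'
from h import *
grab('side','s11');s=manip.state();print(s['tool_pos'],s['contact_force'],s['gripper_width'],s['grasp_force'])
im=cv2.imread('pics/s11.png').astype(int)
for v in range(140,190):print(v,''.join('g' if p[1]-p[2]>15 and p[1]>50 else 'W' if p.min()>170 else 'D' if p.sum()<150 else '.' for p in im[v,300:350]))
E
```

```text
[0.39643248 0.2256469  0.0862897 ] [-0.13183334 -0.47053818 -2.40106377] 0.6826572504276835 65.27403116226196
140 ................DDDDDDDDDDDDDDDDDD................
141 ................DDDDDDDDDDDDDDDDDDD...............
142 ................DDDDDDDDDDDDDDDDDDDDD.............
143 ................DDDDDDDDDDDDDD...DDDD.............
144 ................DDDDDDDDDDDDDD....DD..............
145 ................DDDDDDDDDDDDDD....DD..............
146 .................DDDDDDDDDD..D....D...............
147 ................DDDDDDDDDD....DD..................
148 ................DDDDDDDD......DD..................
149 ...............DDDDDDDD.......D...................
150 ...............DDDDDDD........D...................
151 ..................DDD...gg...D....................
152 ...........D.......D...gggg..D....................
153 ...........D...........ggggg......................
154 ............D...........ggggg.....................
155 ........................gggggg....................
156 .......................gggggggg...................
157 ...................ggggggggggggg..................

[... 1059 characters left out ...]
........................................
178 WWWWWWWWW.........................................
179 WWWWWWWWWW........................................
180 WWWWWWWWWWW.......................................
181 WWWWWWWWWWW.................................W.....
182 WWWWWWWWWWWW...............................WWW....
183 WWWWWWWWWWWWW................................WW...
184 WWWWWWWWWWWWW................................WW...
185 WWWWWWWWWWWWWW...............................WW...
186 WWWWWWWWWWWWWWW...WW.......................WWW....
187 WWWWWWWWWWWWWWWW..WWW......WW..............WWWW...
188 WWWWWWWWWWWWWWWWW.WWWW....WWW.............WWWWW...
189 WWWWWWWWWWWWWWWWWW.WWWWWWWWWW............WWW......
```

The sign is held (about 2 N of weight). Carrying it to the tray.

Request:
play_rows([
  [[0.003,-0.015,0.005,0,0,0,0],[0.006,-0.03,0,0,0,0,0],[0.0078,-0.04,0,0,0,0,0],[0.0078,-0.04,0,0,0,0,0],[0.0078,-0.04,0,0,0,0,0],[0.0078,-0.04,0,0,0,0,0],[0.0078,-0.04,0,0,0,0,0],[0.0078,-0.04,0,0,0,0,0],[0.0078,-0.04,0,0,0,0,0],[0.0078,-0.04,0,0,0,0,0]],
])

```text
time: 28.0
tool_pos: [0.4682, -0.1403, 0.0915]
tool_rot: [-0.001, 0.072, 0.997, 0.0]
contact_force: [1.1, 0.1, -1.7]
gripper_width: 0.685
grasp_force: 65.2
```

Request:
play_rows([
  [[0.0078,-0.035,0,0,0,0,0],[0.006,-0.025,0,0,0,0,0],[0.002,-0.01,0,0,0,0,0],[0,0,-0.025,0,0,0,0],[0,0,-0.03,0,0,0,0],[0,0,-0.025,0,0,0,0],[0,0,-0.01,0,0,0,0],[0,0,0,0,0,0,0],[0,0,0,0,0,0,0]],
])

```text
time: 28.9
tool_pos: [0.4853, -0.2088, 0.0037]
tool_rot: [0.0, 0.071, 0.997, -0.0]
contact_force: [-0.1, -0.7, -1.2]
gripper_width: 0.685
grasp_force: 65.2
```

Request:
play_rows([
  [[0,0,-0.005,0,0,0,0],[0,0,-0.005,0,0,0,0],[0,0,-0.003,0,0,0,0],[0,0,-0.002,0,0,0,0],[0,0,-0.002,0,0,0,0],[0,0,0,0,0,0,0]],
])

```text
time: 29.5
tool_pos: [0.4846, -0.2088, -0.0143]
tool_rot: [-0.0, 0.072, 0.997, 0.0]
contact_force: [-0.2, 0.4, -1.3]
gripper_width: 0.683
grasp_force: 65.2
```

Request:
play_rows([
  [[0,0,-0.001,0,0,0,0],[0,0,-0.001,0,0,0,0],[0,0,0,0,0,0,0]],
])

```text
time: 29.8
tool_pos: [0.485, -0.2091, -0.0152]
tool_rot: [-0.0, 0.072, 0.997, -0.0]
contact_force: [-2.1, 1.0, 4.6]
gripper_width: 0.681
grasp_force: 66.0
```

The sign is touching the tray floor. Releasing and retreating.

Request:
play_rows([
  [[0,0,0,0,0,0,0.72],[0,0,0,0,0,0,0.8],[0,0,0,0,0,0,1],[0,0,0,0,0,0,1],[0,0,0,0,0,0,1],[0,0,0.01,0,0,0,1],[0,0,0.03,0,0,0,1],[0,0,0.04,0,0,0,1],[0,0,0.04,0,0,0,1],[0,0,0.04,0,0,0,1]],
])

```text
time: 30.8
tool_pos: [0.4847, -0.2088, 0.1463]
tool_rot: [0.0, 0.072, 0.997, -0.0]
contact_force: [-0.2, -0.6, 0.1]
gripper_width: 1.0
grasp_force: 0.0
```

Request:
play_rows([
  [[0,0.02,0.03,0,0,0,1],[0,0.04,0.02,0,0,0,1],[0,0.04,0,0,0,0,1],[0,0.04,0,0,0,0,1],[0,0.03,0,0,0,0,1],[0,0,0,0,0,0,1],[0,0,0,0,0,0,1]],
])

```text
time: 31.5
tool_pos: [0.4849, -0.0386, 0.1947]
tool_rot: [0.0, 0.071, 0.997, -0.0]
contact_force: [-0.2, 0.1, -0.3]
gripper_width: 0.996
grasp_force: 0.0
```

```bash
python3 - <<'E'
from h import *
grab('side','s12');grab('top','t12');s=manip.state();print(s['tool_pos'],s['contact_force'],s['time'])
im=cv2.imread('pics/s12.png').astype(int)
m=((im[...,1]-im[...,2]>15)&(im[...,1]-im[...,0]>5)).astype(np.uint8);m[:195]=0;m[300:]=0;m[:,:195]=0;m[:,310:]=0
c=max(cv2.findContours(m,0,2)[0],key=cv2.contourArea);print(cv2.contourArea(c))
q=cv2.boxPoints(cv2.minAreaRect(c));print([toz('s12',u,.03).round(3).tolist() for u in q])
def ch(f,g,boxes):
    a,b=[cv2.imread(f'pics/{x}.png').astype(int) for x in(f,g)]
    for n,(x0,y0,x1,y1) in boxes.items():print(n,np.abs(a-b)[y0:y1,x0:x1].max(),np.abs(a-b)[y0:y1,x0:x1].mean().round(2))
ch('s0','s12',{'mug':(312,235,347,268),'pliers':(345,230,382,248),'tape':(372,150,402,176),'jar':(172,268,200,295),'tape2':(242,340,280,378),'dark':(380,190,412,228)})
for v in range(205,290,1):print(v,''.join('g' if p[1]-p[2]>15 and p[1]-p[0]>5 else 'W' if p.min()>150 else 'b' if p[0]-p[2]>60 else 'D' if p.sum()<120 else '.' for p in im[v,205:300]))
E
```

```text
[ 0.48491198 -0.03962106  0.19437341] [ 0.00379177 -0.5841432   0.18554871] 31.6
318.0
[[0.432, -0.229, 0.03], [0.437, -0.177, 0.03], [0.55, -0.193, 0.03], [0.544, -0.244, 0.03]]
mug 3 0.79
pliers 5 1.05
tape 3 0.98
jar 3 0.98
tape2 3 1.02
dark 3 0.82
205 WWWWWWWWWWWWWWWWWWWWWWWWW............W..WWWWWWWWWWWWWWWWWWWWWWWWWWWWWWWWWWWWWWWWWWWWWWWWWWWWWWW
206 WWWWWWWWWWWWWWWWWWWWWWWW.............W.WWWWWWWWWWWW...WWWWWWWWWWWWWWWWWWWWWWWWWWWWWWWWWWWWWWWWW
207 WWWWWWWWWWWWWWWWWWWWWWW..............WWWWWWWWWWWW......WWWWWWWWWWWWWWWWWWWWWWWWWWWWWWWWWWWWWWWW
208 WWWWWWWWWWWWWWWWWWWWW................WWWWWWWWWWW.....bb.WWWWWWWWWWWWWWWWWWWWWWWWWWWWWWWWWWWWWWW
209 WWWWWWWWWWWWWWWWWWW..................WWWWWWWWW.....bbbbb.WWWWWW...WWWWWWWWWWWWWWWWWWWWWWWWWWWWW
210 WWWWWWWWWWWWWWWWWW..................W.WWWWWWW....bbbbbbbb.WWWWW....WWWWWWWWWWWWWWWWWWWWWWWWWWWW
211 WWWWWWWWWWWWWWWW.......................WWWWW....bbbbbbbbbb.WWWW....WWWWWWWWWWWWWWWWWWWWWWWWWWWW
212 WWWWWWWWWWWWWW...........................WWW...bbbbbbbbbbbb.WWW...W.WWWWWWWWWWWWWWWWWWWWWWWWWWW
213 WWWWWWWWWWWWW...........................WWWb
[... 6951 characters left out ...]

283 WWWWWWWWWWW.....WWWWWWWWWWWWW.WWWWW.bbbbbbbb.WWWWWWWWWWWWWWWWWWWWWWWWWW............W........WW.
284 WWWWWWWWW.......WWWWWWWWWWW....WWWWW.bbbbb.WWWWWWWWWWWWWWWWWWWWWWWWWWW.........................
285 WWWWWWWW........WWWWWWWWWWWWWWWWWWWWWW...WWWWWWWWWWWWWWWWWWWWWWWWWWWWW..........W.............W
286 WWWWWWW........WWWWWWWWWW.W.WWWWWWWWWWWWWWWWWWWWWWWWWWWWWWWWWWWWWWWWWW.........W...............
287 WWWWWW.......WWWWWWWWWW.W.WWWWWWWWWWWWWWWWWWWWWWWWWWWWWWWWWWWWWWWWWWW.........WW...............
288 WWWWW.......WWWWWWWWWW...WWWWWWWWWWWWWWWWWWWWWWWWWWWWWWWWWWWWWWWWWWWW........WWWW............WW
289 WWWW.......WWWWWWWWWW..WWWWWWWWWWWWWWWWWWWWWWWWWWWWWWWWWWWWWWWWWWWWWW.......WWWW............WWW
```

The sign lies flat in the tray with its arrow up, centred near (0.49, −0.21). The bystanders haven't moved, the clamp is open and its catch is free. Handing in.

```bash
python3 -c "
from plant import manip
print(manip.job_done())"
```

```text
the job is handed in; nothing more can be done
None
```

Job handed in at about 32 s of the 59 s limit, with no verdict returned: the handle was pushed home, the catch pressed free, the clamp swung open, the green sign laid flat in the blue tray arrow up, and the mug, tape roll, pliers and jar were unmoved in before/after images.

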